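# Unbolt the spring gate of the flavouring locker and hold it ajar

### The job

Hold the small flavouring locker open: first pull the snap cap on top of the keeper up to its upper position, then draw the sagging barrel bolt back by its ball knob, lifting it while you pull so that its nose comes over the bent-up lip of the keeper; do not force it against the keeper. Swing the gate open by that knob until its free edge stands about 6 cm (roughly 20 degrees) out, and finish while still gripping the knob and holding the gate still there against its closing spring, without disturbing the jars inside or the loose cup and tape roll on the table.

Things in the scene. Friction and masses are not known exactly. Their poses are not given: they have to be found in the camera images.
- locker: fixed sheet-steel locker, 306 wide x 74 deep x 124 mm high, with a barred gate. Origin on the table, mid gate plane; x points into the locker, y left along the gate, z up; yaw varies. Gate hinge at right (y = -100 mm), free edge at y = +100, keeper on the left post, y = 119 to 155. Fittings stand out in front to x = -35 mm. Only the knob and the cap rise above z = 142 mm.
- gate_hinge (a point): point on the gate's vertical hinge axis, 105 mm above the table (locker frame 0, -100, 105 mm)
- keeper_mid (a point): top middle of the keeper's bent-up lip, leaning slightly left (locker frame -20, 127, 92 mm), 6 mm thick along y, between two cheeks 20 mm apart (tops at z = 132 mm) that hold the gate shut while the bolt's nose is between them. The nib under the sagging nose hangs about 6 mm beyond the lip and 9 mm below its top, so a straight pull soon catches.
- knob (a point): centre of the bolt's steel ball knob, 26 mm diameter, on a 10 mm stem standing up from the bolt; about 157 mm above the table while the bolt sags, at locker frame x = -20, y about 67 mm when shut; free all round for fingers down to z = 133 mm
- bolt: barrel bolt, a 12 mm rod 163 mm long along the gate's front, with its knob. Origin on its axis near the rear end, 105 mm above the table while it sags; y along the rod to its nose (0.04 rad nose-down), z up the knob's stem. In its slack staples it can be lifted straight up by up to 16 mm and falls back by its weight (0.2 kg). Lifted 9.5 mm its nib clears the lip; 11 to 14 is right.
- bolt_slide (a joint): travel of the bolt along the gate, m: about 0 shut, grows toward the gate's hinge (locker -y) to a stop at 0.050; it can also go 0.008 deeper (negative). The nose is out of the keeper from about 0.027. Friction under 2 N; the bolt stays where it is left.
- gate (a joint): gate angle, rad: 0 shut, grows as the free edge (200 mm from the hinge) swings out toward the robot (turning counter-clockwise seen from above), stop at 1.2; a spring pulls it shut with 0.24 N m at 0 and 0.4 N m more per rad
- cap_grip (a point): point to grip on the axis of the snap cap, a grey plastic mushroom-shaped cap 24 mm diameter and 32 mm high (waist 19 mm) standing on the bridge on top of the keeper, 72 mm left of the knob; the point is 11 mm below the cap's top and, with the cap down, 164 mm above the table (locker frame -20, 137, 164 mm); the bridge's top is 142 mm above the table
- lock_cap (a joint): height of the snap cap, m: near 0 pressed down (its stem then stands 2 mm above the bolt's nose and keeps it from being lifted freely), 0.020 fully up at a stop; pulling it straight up takes about 7 N past a snap bead in the first 10 mm, and it stays up when let go
- spice_salt: spice jar 44 mm diameter, 105 mm high standing inside the locker; origin at the middle of its foot; leave alone
- spice_chili: spice jar 42 mm diameter, 106 mm high standing inside the locker; origin at the middle of its foot; leave alone
- steel_cup: empty steel prep cup 72 mm diameter, 41 mm high, loose on the table; origin at the middle of its foot; leave alone
- label_tape: roll of tape 100 mm diameter, 25 mm high, lying loose on the table; origin at the middle of its underside; leave alone

How it is judged:
By the outcome, as a careful person would: the job done as asked, in the order asked, and still so for the second after the job is handed in, while the arm keeps its last pose, push and grip.
It also fails if it takes over 45 s, if anything falls off the work surface, if the arm or the gripper's body presses on something with over 40 N, if the wrist force passes 120 N, or if a joint passes its speed limit or range.

### The arm

A 6-joint arm with a two-finger parallel gripper is mounted at the origin on the work surface; the furniture and walls round the work are solid. World frame = base frame: x ahead of the robot, y to its left, z up, the work surface at z = 0. Lengths are in m, angles in rad, forces in N, time in s.
With the tool pointing down it reaches from about 0.3 to 0.775 m from the base axis. Payload 14.6 kg.
Tool frame: the origin (TCP) lies midway between the tips of the shut fingers; the grasp point (between the pads) lies ctrl.tcp_to_grasp behind it (ctrl.tcp_to_grasp is the distance from the TCP to the grasp point, in m); z points along the fingers, y is the line along which they close (so a half turn about z gives the same grasp; the last joint's range is limited). The gripper opens to 94 mm and grips with 3 to 60 N. Pads are 16 mm wide; open, the fingers measure 119 mm over their backs; the gripper's body (75 mm by 177 mm) begins 78 mm behind the grasp point.
Start: joints at [-1.189, 0.3, 1.521, -0, 1.321, -0.067], TCP at [0.239, -0.496, 0.205] pointing down, gripper open.
Joint ranges: [-3.03, 3.03], [-0.79, 2.21], [0.23, 2.52], [-1.04, 4.18], [0, 3.07], [-2.55, 2.55]. Speed limits (rad/s): [2.22, 2.22, 2.57, 3.14, 3.14, 3.14].

### API

Orientations are given as [roll, pitch, yaw] about the fixed x, y, z axes, in that order (R = Rz(yaw) Ry(pitch) Rx(roll)).
In Python, from workcell import ctrl, imaging gives the robot as it stands.
- The arm moves only by the tool move_arm, never from a script. Its argument "rows" is a list of rows, each an object with "travel": the shift along the tool's x, y, z in mm, a list of three; "turn": the turn about the tool's z in degrees; "fingers": the opening, from 0 (shut) to 1 (fully open). In form: [{"travel": [tx, ty, tz], "turn": turn, "fingers": fingers}, ...]. A call has 1 to 20 rows; each row is the pose to reach, as a shift and turn from the pose commanded when the call began, along the tool's axes at that moment; what a row does not reach only later rows make up. A row lasts 1/8 s, in which the tool goes at most 62.5 mm and 10.7 degrees, less where a joint would pass 70% of its speed; a pose out of reach is approached as far as the arm can. A call with a gripper value outside its range is refused whole. The fingers move at their own pace and stop on an object; "squeeze" is the grip in N (left out, the last holds). Time passes only in rows, so rows that repeat a pose let the fingers close. It gives the time, the measured TCP pose, the force, the opening and the grip force at its end, in the units of the state.
- ctrl.read_state(): the state, without advancing time (a new reading comes with each control period).
- imaging.grab_frame(name): name is "scene" or "top" or "wrist"; returns a dict with "img" (384x512x3 uint8, red, green, blue), "fovy" (degrees; the focal length in pixels is half the picture's height over the tangent of half this angle, whatever the lens; pixels are square), "cx", "cy" (the principal point, pixels), "origin" and "rotation" of the camera in the world. Camera axes: x right, y down, z forward; pixel columns grow to the right and rows downward; lengths in m; the calibration is good to about 2 mm. A picture is of the moment at which its call begins. There is no depth.
- ctrl.sign_off(): hands the job in; it is judged then, once.
The state is a dict: "t": time; "joint_positions": joint angles; "qvel": joint speeds; "effort": joint torques, N m; "position": TCP position; "eef_rot": TCP orientation; "ft_force": force on the tool from outside, world axes, zero at the start; "torque": the same for the moment, N m; "finger_gap": opening from 0.0 (shut) to 1.0 (fully open); "gripper_force": force on a finger pad.
Only numpy, scipy, OpenCV 4.12 (cv2) and the standard library are available. Lean on these libraries where they do the work, as an engineer would, in place of code of your own. Each camera call takes 0.05 s, during which the arm holds its last target. There are 200 camera calls.

## Working session

There is one attempt and no reset: what is moved stays moved. The work goes in short steps, Python scripts to look and compute and a tool call to move; the robot and the scene stay as the last step left them, time stands still between calls to the robot, and variables do not carry over. Pictures are saved under pics/ and viewed, at most 10 in all, crops included, and the job is handed in when it is done.

Besides the shell and the picture viewer there is one more tool, called after "Request:" as a command line: name --argument value ..., lists and objects as JSON in quotes. move_arm: Moves the arm, as the interface text tells. Its arguments: {"type":"object","properties":{"rows":{"type":"array","items":{"type":"object","properties":{"travel":{"type":"array","items":{"type":"number"}},"turn":{"type":"number"},"fingers":{"type":"number"}}}},"squeeze":{"type":"number"}},"required":["rows"]}

```bash
mkdir -p pics; cat > h.py <<'E'
import numpy as np, cv2
from workcell import ctrl, imaging
def grab(n):
    f=imaging.grab_frame(n); f['f']=f['img'].shape[0]/2/np.tan(np.radians(f['fovy'])/2); return f
def ray(f,u,v):
    d=np.array([(u-f['cx'])/f['f'],(v-f['cy'])/f['f'],1.]); d=np.array(f['rotation'])@d; return np.array(f['origin']),d/np.linalg.norm(d)
def onz(f,u,v,z):
    o,d=ray(f,u,v); return o+d*(z-o[2])/d[2]
def proj(f,p):
    c=np.array(f['rotation']).T@(np.array(p)-f['origin']); return f['cx']+f['f']*c[0]/c[2], f['cy']+f['f']*c[1]/c[2]
def tri(rs):
    A=sum(np.eye(3)-np.outer(d,d) for o,d in rs); b=sum((np.eye(3)-np.outer(d,d))@o for o,d in rs); return np.linalg.solve(A,b)
E
python3 - <<'E'
from h import *
ims=[]
for n in("scene","top","wrist"):
    f=grab(n); print(n,f['fovy'],f['cx'],f['cy'],np.round(f['origin'],3),np.round(f['rotation'],3).tolist()); ims.append(f['img'])
    cv2.imwrite(f'pics/{n}0.png',f['img'][:,:,::-1]); np.save(f'{n}0.npy',f,allow_pickle=True)
s=ctrl.read_state(); print(s, ctrl.tcp_to_grasp)
cv2.imwrite('pics/c0.png',cv2.resize(ims[0],(800,600),interpolation=cv2.INTER_CUBIC)[:,:,::-1])
cv2.imwrite('pics/c1.png',cv2.resize(ims[1],(800,600),interpolation=cv2.INTER_CUBIC)[:,:,::-1])
E
```

```text
scene 54.069734869165444 252.64503682728062 195.81727941586703 [0.756 0.477 0.795] [-2.513, -0.004, 2.477]
top 48.26549830660597 260.7636879196105 197.69677081275603 [0.333 0.089 1.133] [-3.002, 0.007, -1.589]
wrist 70.22867764554275 257.32361509444746 190.92030054409588 [ 0.313 -0.46   0.385] [2.853, 0.001, -1.122]
{'t': 0.15, 'joint_positions': array([-1.18862155e+00,  3.00322966e-01,  1.52140609e+00,  1.96335256e-05,
        1.32074000e+00, -6.66028585e-02]), 'qvel': array([ 0.00055759, -0.0015751 , -0.00399482, -0.00028123, -0.00293485,
       -0.00050929]), 'effort': array([-1.34292353e-03, -5.31960261e+01, -3.52820206e+01,  7.07142963e-02,
        2.36295839e-02, -6.56925044e-05]), 'position': array([ 0.23855221, -0.49535389,  0.20504163]), 'eef_rot': array([-3.14071946e+00, -7.73039518e-05,  4.48772731e-01]), 'ft_force': array([ 0.76224973, -0.64357779, -0.63509416]), 'torque': array([-0.01163312,  0.02595653, -0.01837519]), 'gripper_force': 0.0, 'finger_gap': 0.9965873303726068} 0.0188
```

View pics/c0.png

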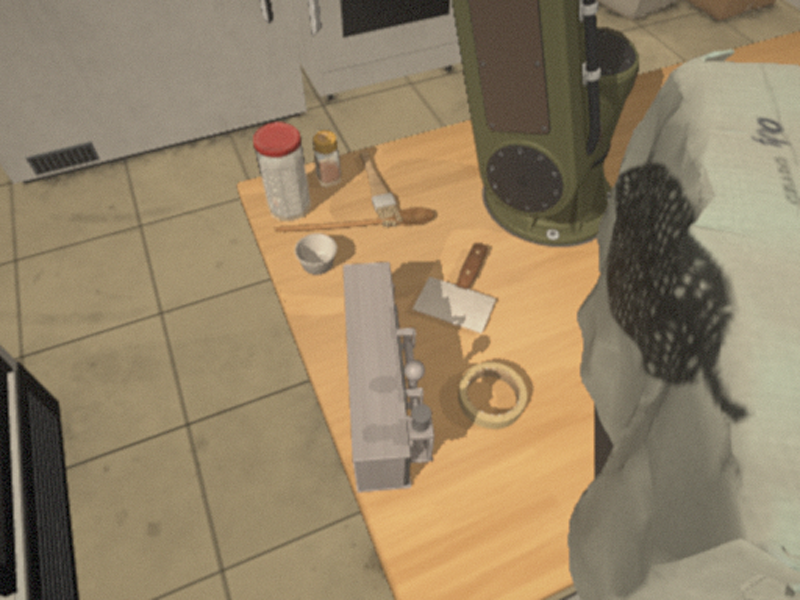

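View pics/c1.png

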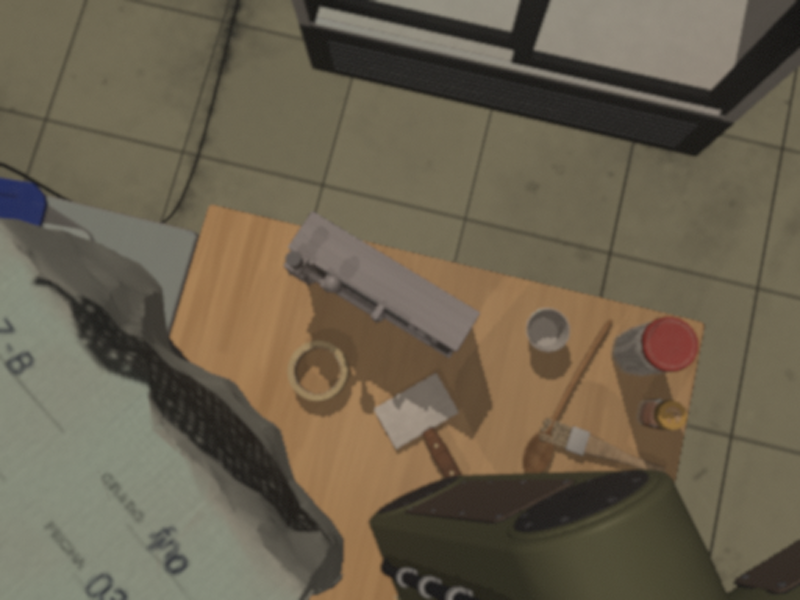

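The scene view shows the locker with knob at about (414,371) and cap at (421,415). In the top view the cap is near (295,262) and the knob near (331,283). The tape roll lies in front of the locker and the cup to its right. I'll zoom both views for exact pixels.

```bash
sed -i "s/f\['f'\]=/f['rotation']=Rotation.from_euler('xyz',f['rotation']).as_matrix() if np.ndim(f['rotation'])==1 else np.array(f['rotation']); f['f']=/; 1a from scipy.spatial.transform import Rotation" h.py
python3 - <<'E'
from h import *
fs=grab("scene"); ft=grab("top")
a=fs['img'][195:320,210:290]; b=ft['img'][130:255,175:310]
k=4
def g(im,x0,y0,k):
    o=cv2.resize(im,None,fx=k,fy=k,interpolation=cv2.INTER_CUBIC)[:,:,::-1].copy()
    for i in range(0,im.shape[1],10): cv2.line(o,(i*k,0),(i*k,6 if (x0+i)%50 else 20),(0,0,255),1)
    for i in range(0,im.shape[0],10): cv2.line(o,(0,i*k),(6 if (y0+i)%50 else 20,i*k),(0,0,255),1)
    return o
A=g(a,210,195,k);B=g(b,175,130,k)
cv2.imwrite('pics/zoom.png',np.hstack([A,B])[:600,:]  if A.shape[1]+B.shape[1]<=800 else cv2.resize(np.hstack([A,B]),(800,465)))
print(A.shape,B.shape)
def P(s,t): 
    r=[ray(fs,*s),ray(ft,*t)]; p=tri(r); return np.round(p,4),[np.round(np.linalg.norm(np.cross(d,p-o)),4) for o,d in r]
print('knob',P((265,237),(212,181))); print('cap',P((269.5,264),(189,168)))
print(onz(fs,265,237,.157),onz(ft,212,181,.157),onz(fs,269.5,264,.17),onz(ft,189,168,.17))
E
```

```text
(500, 320, 3) (500, 540, 3)
knob (array([0.5111, 0.2058, 0.158 ]), [np.float64(0.0006), np.float64(0.0006)])
cap (array([0.5421, 0.2578, 0.1636]), [np.float64(0.0001), np.float64(0.0001)])
[0.51026985 0.20589024 0.157     ] [0.51170614 0.20548646 0.157     ] [0.54432403 0.25994672 0.17      ] [0.54068047 0.25667416 0.17      ]
```

View pics/zoom.png

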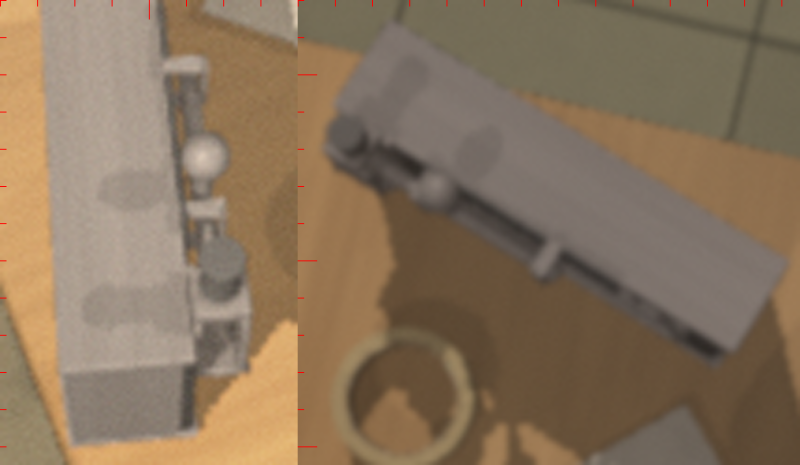

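The zoom gives knob centre pixels of about scene (265.4,237.2) and top (212.4,180.8). Cap top centre is about scene (270.5,262.2) and top (188.3,166.3). The locker's back top edge runs from display (395,22) to (788,262).

```bash
cat > m.py <<'E'
from h import *
fs=grab("scene"); ft=grab("top")
def P(s,t): 
    r=[ray(fs,*s),ray(ft,*t)]; return np.round(tri(r),4)
c=lambda x,y:(175+(x-297.7)/3.721,130+y/3.721)
print('knob',P((265.4,237.2),(212.4,180.8)),onz(fs,265.4,237.2,.157),onz(ft,212.4,180.8,.157))
print('captop',P((270.5,262.2),(188.3,166.3)),onz(fs,270.5,262.2,.175),onz(ft,188.3,166.3,.175))
a,b=onz(ft,*c(395,22),.124),onz(ft,*c(788,262),.124);print(a,b,np.linalg.norm(a-b),np.degrees(np.arctan2(-(a-b)[0],(a-b)[1])))
s=lambda x,y:(210+x/3.721,195+y/3.721)
a,b=onz(fs,*s(192,360),.124),onz(fs,*s(160,0),.124);print('frontedge scene',a,b,np.degrees(np.arctan2(-(a-b)[0],(a-b)[1])))
E
python3 m.py
```

```text
knob [0.511  0.2056 0.1572] [0.50993861 0.20671299 0.157     ] [0.51215797 0.2045584  0.157     ]
captop [0.5429 0.2586 0.1739] [0.54232972 0.26005643 0.175     ] [0.54359748 0.25742417 0.175     ]
[0.62953157 0.23548965 0.124     ] [ 0.46644887 -0.01562732  0.124     ] 0.29942561738128104 -33.00087269566253
frontedge scene [0.57628711 0.27840237 0.124     ] [0.45129004 0.09321713 0.124     ] -34.018720194537444
```

```bash
cat > t.py <<'E'
from h import *
import sys
def go(p,psi):
    "shift in tool axes and turn for TCP target p (m), yaw psi (deg)"
    s=ctrl.read_state(); R=Rotation.from_euler('xyz',s['eef_rot'])
    d=R.inv().apply(np.array(p)-s['position'])*1000
    # turn about tool z (down) positive reduces yaw
    return np.round(d,1).tolist(), round(float(-(psi-np.degrees(s['eef_rot'][2]))),1)
E
cat >> m.py <<'E'
for n,s,t in(('fino',(491,83),(109,352)),('tail',(474,264),(22,179)),('other',(403,115),(192,336))): print(n,P(s,t))
from t import go
print(go((.52,.22,.29),57.5))
E
python3 m.py|tail -4
```

```text
fino [0.1934 0.3316 0.4449]
tail [0.4696 0.4843 0.441 ]
other [0.1918 0.2253 0.3067]
([564.0, -522.6, -84.5], -31.8)
```

Request:
move_arm --rows '[{"travel":[50,-40,-60],"turn":0,"fingers":1},{"travel":[110,-100,-85],"turn":0,"fingers":1},{"travel":[160,-150,-85],"turn":0,"fingers":1},{"travel":[200,-190,-85],"turn":-4,"fingers":1},{"travel":[240,-225,-85],"turn":-8,"fingers":1},{"travel":[280,-260,-85],"turn":-12,"fingers":1},{"travel":[320,-300,-85],"turn":-16,"fingers":1},{"travel":[360,-335,-85],"turn":-20,"fingers":1},{"travel":[400,-370,-85],"turn":-24,"fingers":1},{"travel":[440,-408,-85],"turn":-28,"fingers":1},{"travel":[480,-445,-85],"turn":-32,"fingers":1},{"travel":[520,-482,-85],"turn":-32,"fingers":1},{"travel":[564,-523,-85],"turn":-32,"fingers":1},{"travel":[564,-523,-85],"turn":-32,"fingers":1},{"travel":[564,-523,-85],"turn":-32,"fingers":1}]'

```text
t: 2.33
position: [0.5197, 0.2201, 0.2903]
eef_rot: [-3.141, 0.0, 1.008]
ft_force: [-0.5, 0.2, 0.2]
finger_gap: 0.998
gripper_force: 0.0
```

```bash
python3 - <<'E'
from h import *
f=grab("wrist"); np.save('w1.npy',f,allow_pickle=True); im=f['img']
for n,p in(('knob',(.511,.2056,.157)),('cap',(.5429,.2586,.174))): print(n,proj(f,p))
o=cv2.resize(im,(800,600),interpolation=cv2.INTER_CUBIC)[:,:,::-1].copy()
cv2.imwrite('pics/w1.png',o)
s=ctrl.read_state();print(s['joint_positions'],s['position'],np.degrees(s['eef_rot']),s['ft_force'])
E
```

```text
knob (np.float64(258.44462642861464), np.float64(195.76658892232444))
cap (np.float64(257.3449944787743), np.float64(145.89354039714027))
[ 3.34955878e-01  2.83556867e-01  1.34626757e+00 -1.36780634e-04
  1.51171145e+00  8.99045594e-01] [0.51969426 0.21960546 0.29059666] [1.79991852e+02 2.32312768e-03 5.76805024e+01] [0.70140287 0.11402098 1.05326014]
```

View pics/w1.png

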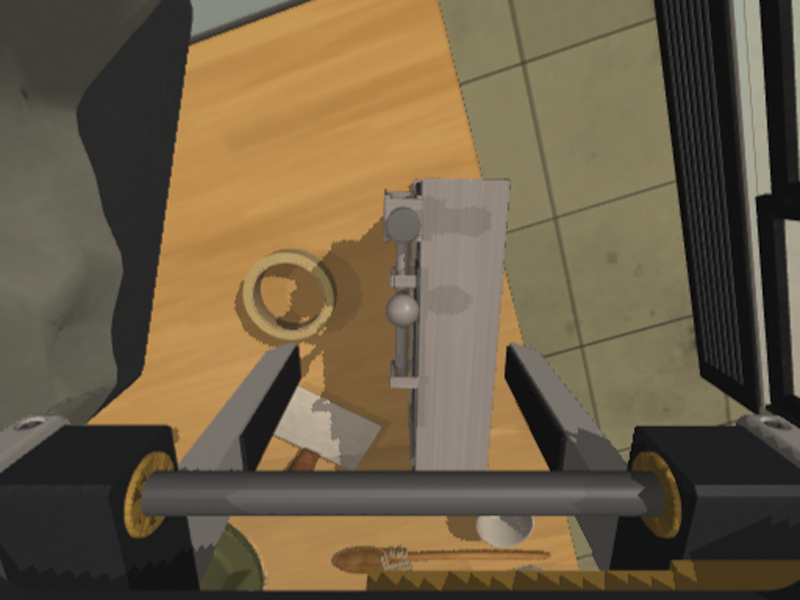

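The wrist view shows the knob at display (402,310) and the cap top at (403,222). The fittings line runs vertically, so the tool is aligned with the locker.

```bash
cat > m2.py <<'E'
from h import *
from t import go
f=np.load('w1.npy',allow_pickle=True).item(); fs=np.load('scene0.npy',allow_pickle=True).item()
g=cv2.cvtColor(f['img'],cv2.COLOR_RGB2GRAY).astype(float)
q=lambda x,y,z:onz(f,x*.64,y*.64,z)
K=q(402,310,.157); C=q(403,222,.175); print(K,C,np.linalg.norm((C-K)[:2]),np.degrees(np.arctan2(-(C-K)[0],(C-K)[1])))
a,b=q(422,181,.124),q(415,468,.124); print('front edge',a,b,np.degrees(np.arctan2(-(a-b)[0],(a-b)[1])))
a,b=q(510,181,.124),q(488,468,.124); print('back edge',a,b,np.degrees(np.arctan2(-(a-b)[0],(a-b)[1])))
E
python3 m2.py
```

```text
[0.50803485 0.20352874 0.157     ] [0.54565783 0.26181398 0.175     ] 0.06937332151327526 -32.842139842774095
front edge [0.57218579 0.27587037 0.124     ] [0.42757763 0.05273683 0.124     ] -32.94642577488168
back edge [0.63042979 0.23910668 0.124     ] [0.4868847  0.01534481 0.124     ] -32.68050788067218
```

```bash
python3 -c "
from t import go
print(go((.545,.261,.200),57.2),go((.545,.261,.146),57.2))"
```

```text
([48.5, -0.8, 90.6], 0.5) ([48.5, -0.8, 144.6], 0.5)
```

Request:
move_arm --rows '[{"travel":[25,0,40],"turn":0.5,"fingers":0.65},{"travel":[48.5,-1,85],"turn":0.5,"fingers":0.65},{"travel":[48.5,-1,110],"turn":0.5,"fingers":0.65},{"travel":[48.5,-1,130],"turn":0.5,"fingers":0.65},{"travel":[48.5,-1,144],"turn":0.5,"fingers":0.65},{"travel":[48.5,-1,144],"turn":0.5,"fingers":0.65},{"travel":[48.5,-1,144],"turn":0.5,"fingers":0.65}]' --squeeze 25

```text
t: 3.25
position: [0.5453, 0.2618, 0.1476]
eef_rot: [3.141, -0.001, 0.998]
ft_force: [0.2, 0.3, -0.0]
finger_gap: 0.651
gripper_force: 0.0
```

```bash
python3 - <<'E'
from h import *
f=grab("wrist"); np.save('w2.npy',f,allow_pickle=True)
cv2.imwrite('pics/w2.png',cv2.resize(f['img'],(800,600))[:,:,::-1])
print(proj(f,(.545,.261,.175)),proj(f,(.508,.2035,.157)),ctrl.read_state()['ft_force'])
E
```

```text
(np.float64(258.9699678550787), np.float64(249.12700635420157)) (np.float64(258.7305739993119), np.float64(318.6899768245896)) [-0.11230899  0.3138966   0.46073436]
```

View pics/w2.png

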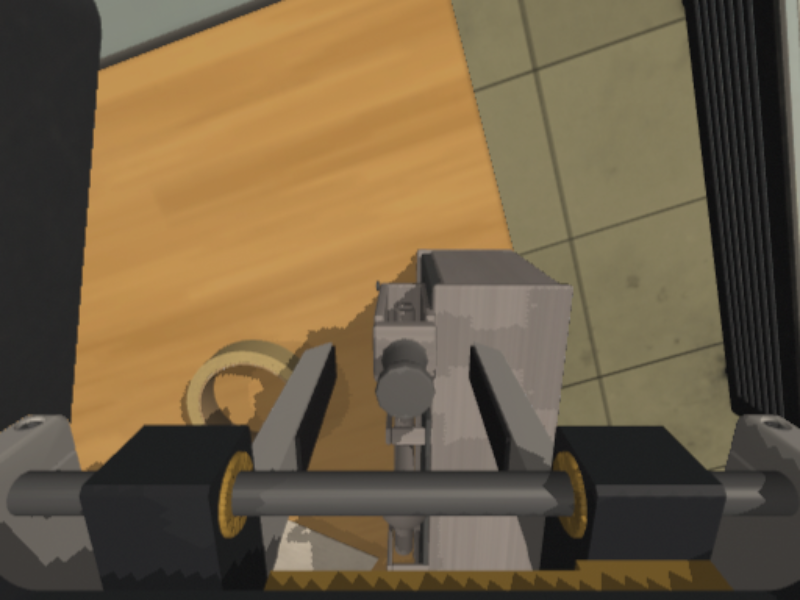

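The cap top at display (405,390) matches the prediction and sits centred between the fingers. I'll grip it and pull up.

Request:
move_arm --rows '[{"travel":[0,0,0],"turn":0,"fingers":0.3},{"travel":[0,0,0],"turn":0,"fingers":0.1},{"travel":[0,0,0],"turn":0,"fingers":0.1},{"travel":[0,0,0],"turn":0,"fingers":0.1},{"travel":[0,0,0],"turn":0,"fingers":0.1},{"travel":[0,0,-3],"turn":0,"fingers":0.1},{"travel":[0,0,-6],"turn":0,"fingers":0.1},{"travel":[0,0,-9],"turn":0,"fingers":0.1},{"travel":[0,0,-12],"turn":0,"fingers":0.1},{"travel":[0,0,-16],"turn":0,"fingers":0.1},{"travel":[0,0,-19],"turn":0,"fingers":0.1},{"travel":[0,0,-20.5],"turn":0,"fingers":0.1},{"travel":[0,0,-20.5],"turn":0,"fingers":0.1}]' --squeeze 30

```text
t: 4.92
position: [0.5457, 0.2613, 0.1663]
eef_rot: [3.14, -0.0, 0.998]
ft_force: [8.7, -2.1, -6.8]
finger_gap: 0.235
gripper_force: 30.0
```

Request:
move_arm --rows '[{"travel":[0,0,-1],"turn":0,"fingers":0.1},{"travel":[0,0,-2],"turn":0,"fingers":0.1},{"travel":[0,0,-2],"turn":0,"fingers":0.1}]'

```text
t: 5.3
position: [0.5455, 0.2612, 0.1666]
eef_rot: [3.141, 0.001, 0.998]
ft_force: [15.2, -0.2, -20.5]
finger_gap: 0.237
gripper_force: 30.0
```

Request:
move_arm --rows '[{"travel":[0,0,2.5],"turn":0,"fingers":0.3},{"travel":[0,0,2.5],"turn":0,"fingers":0.65},{"travel":[0,0,2.5],"turn":0,"fingers":0.65},{"travel":[0,0,0],"turn":0,"fingers":0.65},{"travel":[0,0,-30],"turn":0,"fingers":0.65},{"travel":[0,0,-70],"turn":0,"fingers":0.65},{"travel":[-40,0,-100],"turn":0,"fingers":0.65},{"travel":[-68,0,-100],"turn":0,"fingers":0.65},{"travel":[-68,0,-100],"turn":0,"fingers":0.65}]'

```text
t: 6.42
position: [0.5077, 0.2039, 0.2701]
eef_rot: [3.141, -0.001, 0.997]
ft_force: [0.0, 1.0, -0.5]
finger_gap: 0.654
gripper_force: 0.0
```

```bash
python3 - <<'E'
from h import *
from t import go
f=grab("wrist"); np.save('w3.npy',f,allow_pickle=True)
cv2.imwrite('pics/w3.png',cv2.resize(f['img'][90:330,130:390],None,fx=2.5,fy=2.5,interpolation=cv2.INTER_CUBIC)[:,:,::-1])
print(proj(f,(.545,.261,.195)),proj(f,(.508,.2035,.157)),ctrl.read_state()['ft_force'])
print(go((.508,.2035,.139),57.2))
E
```

```text
(np.float64(258.6065033390753), np.float64(126.15061336278053)) (np.float64(258.4399014345508), np.float64(187.14206186399144)) [-0.37587786  0.93193418 -0.14440383]
([-1.1, 0.4, 130.6], -0.0)
```

View pics/w3.png

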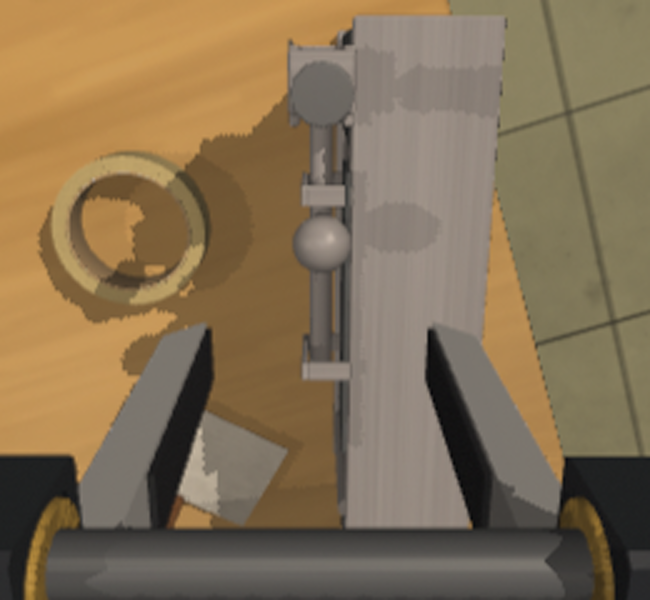

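The knob at display (322,243), i.e. pixel (258.8,187.2), matches the prediction. The cap's larger diameter confirms it is up. Next I descend and grip the knob.

Request:
move_arm --rows '[{"travel":[-1,0.5,40],"turn":0,"fingers":0.65},{"travel":[-1,0.5,80],"turn":0,"fingers":0.65},{"travel":[-1,0.5,110],"turn":0,"fingers":0.65},{"travel":[-1,0.5,125],"turn":0,"fingers":0.65},{"travel":[-1,0.5,131],"turn":0,"fingers":0.65},{"travel":[-1,0.5,131],"turn":0,"fingers":0.5},{"travel":[-1,0.5,131],"turn":0,"fingers":0.3},{"travel":[-1,0.5,131],"turn":0,"fingers":0.1},{"travel":[-1,0.5,131],"turn":0,"fingers":0.1},{"travel":[-1,0.5,131],"turn":0,"fingers":0.1},{"travel":[-1,0.5,131],"turn":0,"fingers":0.1}]' --squeeze 30

```text
t: 7.85
position: [0.5082, 0.2037, 0.1382]
eef_rot: [3.141, -0.0, 0.999]
ft_force: [1.0, -0.8, 1.9]
finger_gap: 0.259
gripper_force: 30.0
```

Request:
move_arm --rows '[{"travel":[0,0,-3],"turn":0,"fingers":0.1},{"travel":[0,0,-6],"turn":0,"fingers":0.1},{"travel":[0,0,-9],"turn":0,"fingers":0.1},{"travel":[0,0,-12],"turn":0,"fingers":0.1},{"travel":[0,0,-12.5],"turn":0,"fingers":0.1},{"travel":[0,0,-12.5],"turn":0,"fingers":0.1}]'

```text
t: 8.6
position: [0.508, 0.2036, 0.1504]
eef_rot: [3.142, -0.0, 0.999]
ft_force: [2.2, -0.1, -1.8]
finger_gap: 0.263
gripper_force: 30.0
```

Request:
move_arm --rows '[{"travel":[-3,0,0],"turn":0,"fingers":0.1},{"travel":[-6,0,0],"turn":0,"fingers":0.1},{"travel":[-9,0,0],"turn":0,"fingers":0.1},{"travel":[-12,0,0],"turn":0,"fingers":0.1},{"travel":[-15,0,0],"turn":0,"fingers":0.1},{"travel":[-15,0,0],"turn":0,"fingers":0.1}]'

```text
t: 9.35
position: [0.4997, 0.1908, 0.1505]
eef_rot: [-3.142, 0.0, 0.998]
ft_force: [0.9, -0.6, -0.5]
finger_gap: 0.261
gripper_force: 30.0
```

Request:
move_arm --rows '[{"travel":[-4,0,0],"turn":0,"fingers":0.1},{"travel":[-8,0,0],"turn":0,"fingers":0.1},{"travel":[-12,0,0],"turn":0,"fingers":0.1},{"travel":[-16,0,0],"turn":0,"fingers":0.1},{"travel":[-20,0,0],"turn":0,"fingers":0.1},{"travel":[-25,0,0],"turn":0,"fingers":0.1},{"travel":[-25,0,0],"turn":0,"fingers":0.1}]'

```text
t: 10.22
position: [0.4861, 0.1697, 0.1505]
eef_rot: [-3.142, 0.0, 0.998]
ft_force: [0.3, -0.2, -2.1]
finger_gap: 0.261
gripper_force: 30.0
```

```bash
python3 - <<'E'
from h import *
f=grab("wrist"); np.save('w4.npy',f,allow_pickle=True)
cv2.imwrite('pics/w4.png',cv2.resize(f['img'][130:370,130:390],None,fx=2.5,fy=2.5,interpolation=cv2.INTER_CUBIC)[:,:,::-1])
s=ctrl.read_state(); p=s['position'].copy()
H=np.array([.4343,.0523]); v=p[:2]-H; R=Rotation.from_euler('xyz',s['eef_rot'])
print(np.linalg.norm(v),s['ft_force'])
for a in (1,2,3,4,6,8,10,12,14,16,17,18,19,20,21):
    c,t=np.cos(np.radians(a)),np.sin(np.radians(a)); q=H+np.array([[c,-t],[t,c]])@v
    print(a,np.round(R.inv().apply([*(q-p[:2]),0])*1000,1))
E
```

```text
0.12849097479316451 [ 0.62233066 -0.98265039 -1.38555708]
1 [-0.4 -2.2  0. ]
2 [-0.8 -4.4  0. ]
3 [-1.2 -6.6  0. ]
4 [-1.7 -8.8  0. ]
6 [ -2.8 -13.2   0. ]
8 [ -4.  -17.5   0. ]
10 [ -5.4 -21.7   0. ]
12 [ -6.9 -26.    0. ]
14 [ -8.6 -30.1   0. ]
16 [-10.4 -34.2   0. ]
17 [-11.4 -36.2   0. ]
18 [-12.4 -38.2   0. ]
19 [-13.4 -40.2   0. ]
20 [-14.5 -42.2   0. ]
21 [-15.6 -44.2   0. ]
```

View pics/w4.png

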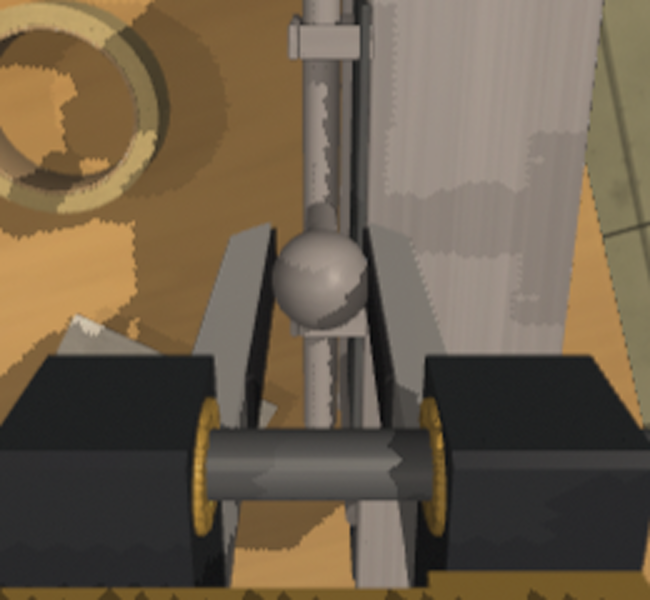

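The ball is held between the pads, at display (320,280), and its stem is still on the bolt. I'll start the swing.

Request:
move_arm --rows '[{"travel":[-0.4,-2.2,0],"turn":-1,"fingers":0.1},{"travel":[-0.8,-4.4,0],"turn":-2,"fingers":0.1},{"travel":[-1.2,-6.6,0],"turn":-3,"fingers":0.1},{"travel":[-1.7,-8.8,0],"turn":-4,"fingers":0.1},{"travel":[-1.7,-8.8,0],"turn":-4,"fingers":0.1}]'

```text
t: 10.9
position: [0.4779, 0.1735, 0.1505]
eef_rot: [-3.142, -0.0, 1.069]
ft_force: [1.4, -1.1, -2.2]
finger_gap: 0.262
gripper_force: 30.0
```

```bash
python3 - <<'E'
from h import *
f=np.load('w1.npy',allow_pickle=True).item()
H=np.array([.4343,.0523]); y=np.radians(-32.8); X=np.array([np.cos(y),np.sin(y)]);Y=np.array([-X[1],X[0]])
for u,v in((335,295),(289,248),(289,342),(243,295)):
    d=onz(f,u*.64,v*.64,.025)[:2]-H; print(np.round([d@X,d@Y-.1],3))
s=ctrl.read_state(); p=s['position']; v=p[:2]-H; R=Rotation.from_euler('xyz',s['eef_rot']); print(s['ft_force'],R.inv().apply(s['ft_force']),np.degrees(s['eef_rot'][2]))
for a in (2,4,6,8,10,12,14,15,16,17):
    c,t=np.cos(np.radians(a)),np.sin(np.radians(a)); q=H+np.array([[c,-t],[t,c]])@v
    print(a,np.round(R.inv().apply([*(q-p[:2]),0])*1000,1))
E
```

```text
[-0.093  0.04 ]
[-0.139  0.091]
[-0.146 -0.015]
[-0.193  0.039]
[ 1.420933   -1.11449806 -2.21346797] [-0.29365445  1.78189027  2.21342069] 61.24463180948871
2 [-0.8 -4.4  0. ]
4 [-1.7 -8.8 -0. ]
6 [ -2.8 -13.2  -0. ]
8 [ -4.  -17.5  -0. ]
10 [ -5.4 -21.8  -0. ]
12 [ -7. -26.  -0.]
14 [ -8.6 -30.2  -0. ]
15 [ -9.5 -32.2  -0. ]
16 [-10.5 -34.3  -0. ]
17 [-11.4 -36.3  -0. ]
```

Request:
move_arm --rows '[{"travel":[-0.4,-2.2,0],"turn":-1,"fingers":0.1},{"travel":[-0.8,-4.4,0],"turn":-2,"fingers":0.1},{"travel":[-1.7,-8.8,0],"turn":-4,"fingers":0.1},{"travel":[-2.8,-13.2,0],"turn":-6,"fingers":0.1},{"travel":[-4,-17.5,0],"turn":-8,"fingers":0.1},{"travel":[-5.4,-21.8,0],"turn":-10,"fingers":0.1},{"travel":[-7,-26,0],"turn":-12,"fingers":0.1},{"travel":[-7.8,-28.2,0],"turn":-13,"fingers":0.1},{"travel":[-8.6,-30.2,0],"turn":-14,"fingers":0.1},{"travel":[-8.6,-30.2,0],"turn":-14,"fingers":0.1},{"travel":[-8.6,-30.2,0],"turn":-14,"fingers":0.1},{"travel":[-8.6,-30.2,0],"turn":-14,"fingers":0.1}]'

```text
t: 12.4
position: [0.4474, 0.1803, 0.1504]
eef_rot: [-3.142, -0.0, 1.313]
ft_force: [2.8, 0.5, -1.7]
finger_gap: 0.261
gripper_force: 30.0
```

```bash
python3 - <<'E'
from h import *
H=np.array([.4343,.0523]); s=ctrl.read_state(); v=s['position'][:2]-H
a=np.degrees(np.arctan2(v[1],v[0])); v0=np.array([.4861,.1697])-H
print('swing',a-np.degrees(np.arctan2(v0[1],v0[0])),np.linalg.norm(v),np.linalg.norm(v0),s['ft_force'],s['torque'],s['qvel'].round(4))
ims=[]
for n,(x,y) in(("scene",(200,180)),("wrist",(110,130))):
    f=grab(n); ims.append(cv2.resize(f['img'][y:y+190,x:x+(130 if n=='scene' else 260)],None,fx=2,fy=2,interpolation=cv2.INTER_CUBIC)[:,:,::-1])
cv2.imwrite('pics/w5.png',np.hstack(ims))
E
```

```text
swing 17.947944419776988 0.12871845815992097 0.12831991271817478 [ 2.7619416   0.53880318 -1.71073248] [-0.0991461  -0.50688908 -0.09471723] [ 0.0003 -0.0008  0.0017  0.0003 -0.0005 -0.0014]
```

View pics/w5.png

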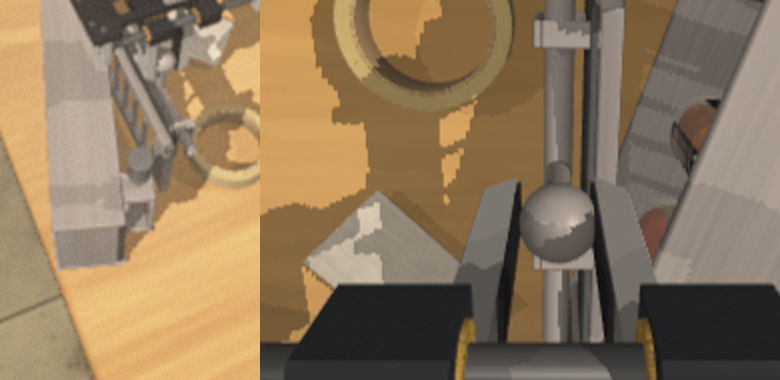

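The gate stands open about 18° with the knob gripped and the cap up. The jars and tape look undisturbed, and the 2.8 N force matches the spring. Handing in.

```bash
python3 -c "
from workcell import ctrl
print(ctrl.sign_off())"
```

```text
the job is handed in; nothing more can be done
None
```

I handed the job in with the cap pulled up to its stop, the bolt lifted about 12 mm and drawn back about 40 mm, and the gate held still at about 18° (roughly 6 cm) by the gripped knob; in the last pictures the jars and tape look undisturbed, but I did not re-check the cup.

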